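Stand the tall optics post in the empty post holder

TASK

Stand the tall metal post in the empty black post holder: upright, with its foot fully down on the holder's floor, and let go. Set it down gently, do not drop it in. Leave the short post standing where it is.

Things in the scene. Friction and masses are not known exactly. Their poses are not given: they have to be found in the camera images.
- tall_post_center (a point): The tall bare post to move: a plain silver metal cylinder, 25 mm in diameter, 120 mm tall in all, standing loose and upright on the table; 0.3 to 0.6 kg. Its top 8 mm are a thin stud (6 mm), so the 25 mm cylinder reaches 112 mm above the foot. The point is on its axis half-way up, 60 mm above the foot; z points up along the axis.
- holder_mouth (a point): The empty post holder, fixed to the table: a round black cup, 66 mm in outer diameter, rim 40 mm above the table, with a round bore 48 mm wide, open at the top and 34 mm deep (floor 6 mm above the table); a thin flange 84 mm wide around its foot. The point is the centre of the bore's mouth, level with the rim; z points up.
- short_post_center (a point): The short post, to leave alone: the same silver cylinder, 25 mm in diameter, but only 70 mm tall, loose and upright on the table. The point is on its axis half-way up, 35 mm above the foot; z up. A black stage (29 mm high) and a round tin (24 mm high) also stand around; all these are at least 110 mm apart, centre to centre.
- mirror: A second holder of the same kind, already taken: a post stands in it with a square black mirror mount (50 mm) on top, 120 mm tall in all, fixed to the table. The origin is the centre of its underside; z points up, the mirror faces its -x.
Things that resemble listed ones, but are neither listed nor needed, are in the scene too. What is shaped like the part that bears holder_mouth but red is not meant.

How it is judged:
At the end, for the whole second after the job is handed in: The tall post stands in the empty holder: its centre within 15 mm of the holder's axis, its foot on the holder's floor (within 8 mm), within 10 degrees of upright; the short post still stands within 30 mm of where it was (horizontal distance between tall_post_center and holder_mouth below 0.015 m and z of tall_post_center in the frame of holder_mouth between 0.018 and 0.034 m and angle between tall_post_center's own z axis and vertical below 0.18 rad and distance of short_post_center from where it was at the start of the episode below 0.03 m and angle between short_post_center's own z axis and vertical below 0.35 rad); the robot touches nothing.
It fails at once if the short post is knocked over or moved by more than 30 mm (not (distance of short_post_center from where it was at the start of the episode below 0.03 m and angle between short_post_center's own z axis and vertical below 0.35 rad)).
It fails at once if the tall post is dropped or rammed in: it moves faster than 0.5 m/s while its foot is inside the holder (horizontal distance between tall_post_center and holder_mouth below 0.02 m and z of tall_post_center in the frame of holder_mouth below 0.06 m and linear speed of tall_post above 0.5 m/s).
It also fails if it takes over 45 s, if anything falls off the work surface, if the arm or the gripper's body presses on something with over 40 N, if the wrist force passes 120 N, or if a joint passes its speed limit or range.

ROBOT

A 6-joint arm with a two-finger parallel gripper is mounted at the origin on the work surface. World frame = base frame: x ahead of the robot, y to its left, z up, the work surface at z = 0. Lengths are in m, angles in rad, forces in N, time in s.
With the tool pointing down it reaches from about 0.375 to 0.9 m from the base axis. Payload 3.1 kg.
Tool frame: the origin (TCP) lies midway between the tips of the shut fingers; the grasp point (between the pads) lies r.grasp_offset behind it (r.grasp_offset is the distance from the TCP to the grasp point, in m); z points along the fingers, y is the direction in which the jaws open and shut (so a half turn about z gives the same grasp; the last joint's range is limited). The gripper opens to 85 mm and grips with 20 to 120 N. Pads are 22 mm wide; open, the fingers measure 114 mm over their backs; the gripper's body (76 mm by 85 mm) begins 54 mm behind the grasp point. The pads swing forward as they close: fully open they stand 13 mm farther back than shut.
Start: joints at [-1.419, 0.527, 1.433, -0, 1.181, -0.178], TCP at [0.202, -0.591, 0.231] pointing down, gripper open.
Joint ranges: [-3.08, 3.08], [-0.75, 2.2], [0.22, 2.44], [-1.43, 4.57], [0, 2.65], [-2.85, 2.85]. Speed limits (rad/s): [2.79, 2.79, 3.14, 3.14, 3.14, 3.14].

INTERFACE

Orientations are given as a unit quaternion [w, x, y, z].
In Python, from rig import r gives the robot as it stands. Calls block until the motion is done:
- r.movep(position, orientation): joint-space move of the TCP to a pose.
- r.servo_line(position, ori=None, feed=0.15): straight line of the TCP; ori=None keeps the orientation; feed is the mean speed in m/s.
- r.move_j(angles): joint-space move.
- r.set_gripper(opening, strength=None): opening from 0.0 (shut) to 1.0 (fully open); strength is the grip in N (None keeps the last); returns when the fingers have stopped.
- r.pause(seconds).
- r.ik(position, orientation): joint angles nearest the present ones, or None.
- r.sense(): the state.
- r.grab_frame(name): name is "scene" or "side" or "wrist"; returns the picture (384x512x3 uint8, red, green, blue); there is no depth.
- r.calibration(name): a dict with "fx", "fy", "cx", "cy" (pixels), "position" and "attitude" of the camera in the world. Camera axes: x right, y down, z forward; pixel columns grow to the right and rows downward; lengths in m; the calibration is good to about 2 mm. A picture is of the moment at which its call begins: read the wrist's pose just before it. calibration takes no time and is no camera call; for the wrist camera it gives the pose at the moment of the call.
A pose or a line that the arm cannot do raises r.PlanningError and nothing moves.
- r.finish_job(): hands the job in, once; it reports no verdict.
The state is a dict: "time": time; "joint_pos": joint angles; "dq": joint speeds; "joint_efforts": joint torques, N m; "ee_pos": TCP position; "eef_rot": TCP orientation; "ft_force": force on the tool from outside, world axes, zero at the start; "torque": the same for the moment, N m; "opening": opening from 0.0 (shut) to 1.0 (fully open).
Only numpy, scipy, OpenCV 4.12 (cv2) and the standard library are available. Lean on these libraries where they do the work, as an engineer would, in place of code of your own. Each camera call takes 0.05 s, during which the arm holds its last target. There are 200 camera calls.

## Working session

There is one attempt and no reset: what is moved stays moved. The work goes in short steps, each a Python script; the robot and the scene stay as the last script left them, time stands still between calls to the robot, and variables do not carry over. Pictures are saved under pics/ and viewed, about 8 in all and at most 12, crops included, and the job is handed in when it is done.

```bash
mkdir -p pics
python3 - <<'E'
from rig import r
import cv2,numpy as np
for n in("scene","side"):
    cv2.imwrite(f"pics/{n}0.png",cv2.resize(r.grab_frame(n)[:,:,::-1],(800,600)))
    print(n,r.calibration(n))
print(r.grasp_offset,r.sense())
E
ls
```

```text
scene {'fx': 490.55897073132843, 'fy': 490.55897073132843, 'cx': 254.76062437498598, 'cy': 193.04641515001725, 'position': array([0.94296788, 0.84714465, 0.68285043]), 'attitude': array([-0.1185653 ,  0.2228508 ,  0.84670826, -0.46836408])}
side {'fx': 380.9836256683166, 'fy': 380.9836256683166, 'cx': 257.6563998386173, 'cy': 192.30150547389064, 'position': array([0.31218172, 0.51092223, 0.75293258]), 'attitude': array([ 0.04789466, -0.12331236,  0.93548187, -0.32767948])}
0.0187 {'time': 0.1, 'joint_pos': array([-1.41947691e+00,  5.28385475e-01,  1.43380322e+00,  4.63212000e-05,
        1.18137943e+00, -1.78516756e-01]), 'dq': array([ 0.00026189, -0.00254046, -0.00218358,  0.0003447 , -0.00167559,
        0.00078371]), 'joint_efforts': array([ 3.43000493e-04, -4.43302882e+01, -1.78587878e+01, -3.18944540e-04,
        3.89159672e-03, -7.47352772e-06]), 'ee_pos': array([ 0.20236055, -0.5906457 ,  0.23041468]), 'eef_rot': array([-9.87354424e-04,  9.86432772e-01,  1.64162753e-01,  3.48474008e-05]), 'ft_force': array([0.29229149, 0.10058778, 0.31437137]), 'torque': array([-0.03604433,  0.02764958, -0.07210448]), 'opening': 1.0070346952993903}
pics
```

View pics/scene0.png

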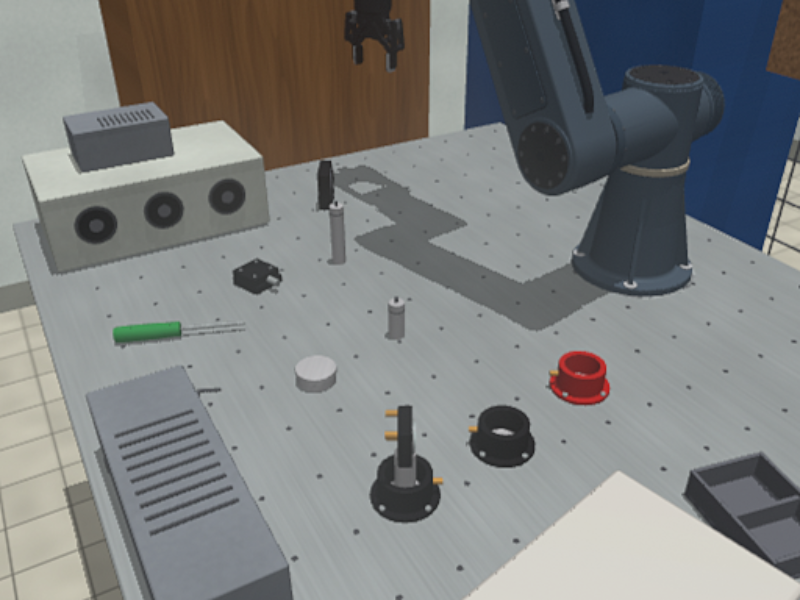

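View pics/side0.png

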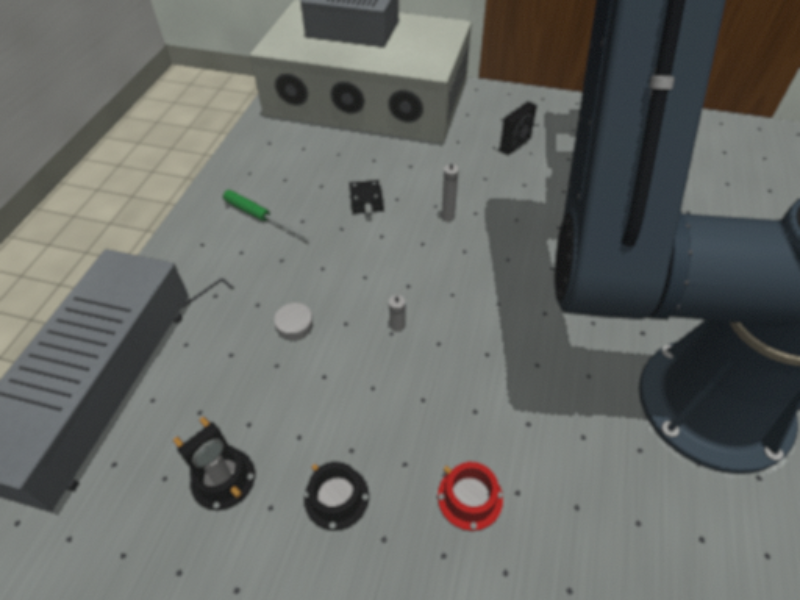

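Both views show the tall post (scene top 337,203 / foot 339,262; side 451,165 / 448,219), the short post (scene 397,298; side 397,298), and the black holder rim (scene ~503,421; side ~336,487), all in 800 px pictures.

```bash
cat > h.py <<'E'
import numpy as np
from scipy.spatial.transform import Rotation as R
def ray(c,uv):
    q=np.array(c["attitude"]);d=R.from_quat(q[[1,2,3,0]]).apply([(uv[0]-c["cx"])/c["fx"],(uv[1]-c["cy"])/c["fy"],1])
    return np.array(c["position"]),d/np.linalg.norm(d)
def plane(c,uv,z):
    p,d=ray(c,uv);return p+d*(z-p[2])/d[2]
def tri(rs):
    A=sum(np.eye(3)-np.outer(d,d) for p,d in rs);b=sum((np.eye(3)-np.outer(d,d))@p for p,d in rs)
    return np.linalg.solve(A,b)
def down(yaw): # tool down, jaw (y) axis at angle: x axis at yaw
    M=np.array([[np.cos(yaw),np.sin(yaw),0],[np.sin(yaw),-np.cos(yaw),0],[0,0,-1]]).T
    M=np.column_stack([[np.cos(yaw),np.sin(yaw),0],[np.sin(yaw),-np.cos(yaw),0],[0,0,-1]])
    return R.from_matrix(M).as_quat()[[3,0,1,2]]
E
python3 - <<'E'
from rig import r
from h import *
np.set_printoptions(precision=4,suppress=True)
a,b=r.calibration("scene"),r.calibration("side")
for n,s,t,z in[("talltop",(337,202),(451,165),.12),("tallfoot",(339,262),(448,219),0),("rim",(503,421),(336,487),.04),("short",(397,298),(397,298),.07),("red",(582,366),(471,488),.04),
 ("tin",(316,365),(293,318),.024),("stage",(257,268),(366,192),.029),("mirror top",(404,408),(203,430),.12),("mount2",(326,162),(520,108),.06)]:
    s=np.array(s)*.64;t=np.array(t)*.64
    print(n,plane(a,s,z),plane(b,t,z),tri([ray(a,s),ray(b,t)]))
print(R.from_quat(r.sense()["eef_rot"][[1,2,3,0]]).as_matrix(), r.calibration("wrist"))
E
```

```text
talltop [ 0.4439 -0.2708  0.12  ] [ 0.4481 -0.2757  0.12  ] [ 0.4463 -0.2684  0.1234]
tallfoot [ 0.4455 -0.273   0.    ] [ 0.4465 -0.2731  0.    ] [ 0.4462 -0.2719  0.0009]
rim [0.4724 0.2666 0.04  ] [0.47   0.2658 0.04  ] [0.4706 0.2647 0.0377]
short [ 0.4686 -0.0136  0.07  ] [ 0.4705 -0.0175  0.07  ] [ 0.4693 -0.0147  0.071 ]
red [0.3102 0.2274 0.04  ] [0.3098 0.2242 0.04  ] [0.3092 0.2248 0.0388]
tin [0.6212 0.0218 0.024 ] [0.625  0.0257 0.024 ] [0.6234 0.0282 0.0285]
stage [ 0.5984 -0.2772  0.029 ] [ 0.6013 -0.2743  0.029 ] [ 0.6001 -0.2711  0.0323]
mirror top [0.6148 0.2654 0.12  ] [0.6243 0.2691 0.12  ] [0.6197 0.2729 0.1282]
mount2 [ 0.3239 -0.5859  0.06  ] [ 0.3654 -0.5601  0.06  ] [ 0.362  -0.4987  0.0988]
[[ 0.9461  0.3239 -0.0003]
 [ 0.3239 -0.9461  0.002 ]
 [ 0.0004 -0.0019 -1.    ]] {'fx': 295.08954255830804, 'fy': 295.08954255830804, 'cx': 257.07783617017395, 'cy': 194.41258568064234, 'position': array([ 0.2752, -0.5652,  0.3719]), 'attitude': array([ 0.1237,  0.8041, -0.5745, -0.0894])}
```

Both views agree to a few mm. Moving above the tall post for a close look, and looking at the holder on the way later.

Run:
```python
from rig import r
from h import *
import cv2
np.set_printoptions(precision=4,suppress=True)
r.movep([.446,-.272,.24],down(0)); s=r.sense(); c=r.calibration("wrist"); im=r.grab_frame("wrist")
print(s["time"],s["ee_pos"],s["joint_pos"],c)
import pickle;pickle.dump(c,open("w1.pkl","wb"))
cv2.imwrite("pics/w1.png",cv2.resize(im[:,:,::-1],(800,600)))
M=R.from_quat(c["attitude"][[1,2,3,0]]).as_matrix()
for p in([.446,-.272,.112],[.446,-.272,0]):
    v=M.T@(np.array(p)-c["position"]);print("expect",(v[:2]/v[2]*c["fx"]+[c["cx"],c["cy"]])/.64)
```

```text
1.5917 [ 0.446  -0.273   0.2401] [-0.763   0.379   1.6772 -0.0004  1.0846  0.8087] {'fx': 295.08954255830804, 'fy': 295.08954255830804, 'cx': 257.07783617017395, 'cy': 194.41258568064234, 'position': array([ 0.5229, -0.2721,  0.3815]), 'attitude': array([-0.1083, -0.6985,  0.6991,  0.1076])}
expect [401.0312 290.6914]
expect [401.0628 254.0402]
```

View pics/w1.png

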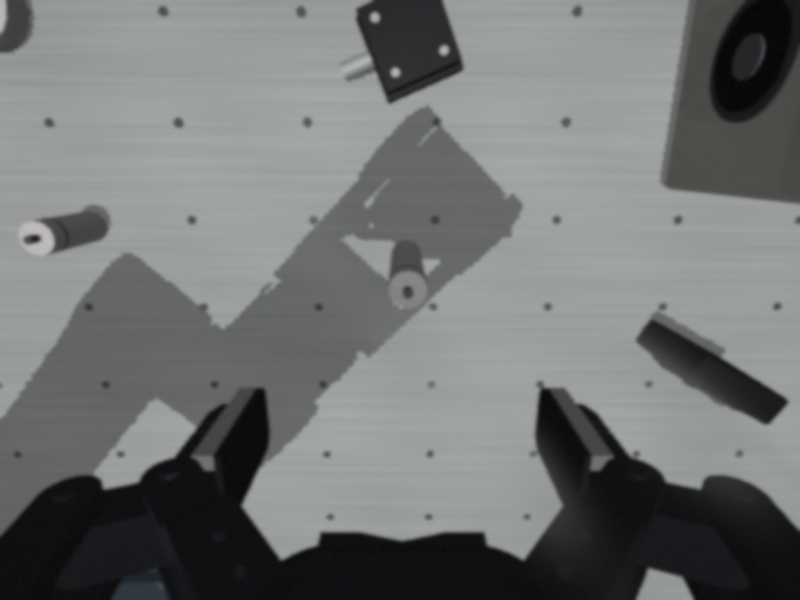

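The post's top is at (408,290), against (401,291) expected: about 4 mm further to -y. I'll descend on the corrected position and grip.

Run:
```python
from rig import r
from h import *
import pickle,cv2
np.set_printoptions(precision=4,suppress=True)
c=pickle.load(open("w1.pkl","rb"))
p=plane(c,np.array([408,290])*.64,.112);print(p)
print("short",plane(c,np.array([38,238])*.64,.062))
r.servo_line([p[0],p[1],.066],feed=.12)
r.set_gripper(.45,strength=60); print(r.sense()["ft_force"])
r.set_gripper(0.0,strength=60); s=r.sense();print(s["opening"],s["ft_force"],s["ee_pos"])
r.servo_line([p[0],p[1],.076],feed=.05);s=r.sense();print(s["opening"],s["ft_force"],s["time"])
c=r.calibration("wrist");cv2.imwrite("pics/w2.png",cv2.resize(r.grab_frame("wrist")[:,:,::-1],(800,600)))
```

```text
[ 0.4464 -0.2762  0.112 ]
short [ 0.47   -0.0198  0.062 ]
[-0.3797  0.3037  0.4051]
0.2770454239952637 [-0.2504 -0.0206  2.8148] [ 0.4466 -0.2764  0.0662]
0.2765717372068287 [ 0.1286  0.31   -2.8684] 4.3917
```

View pics/w2.png

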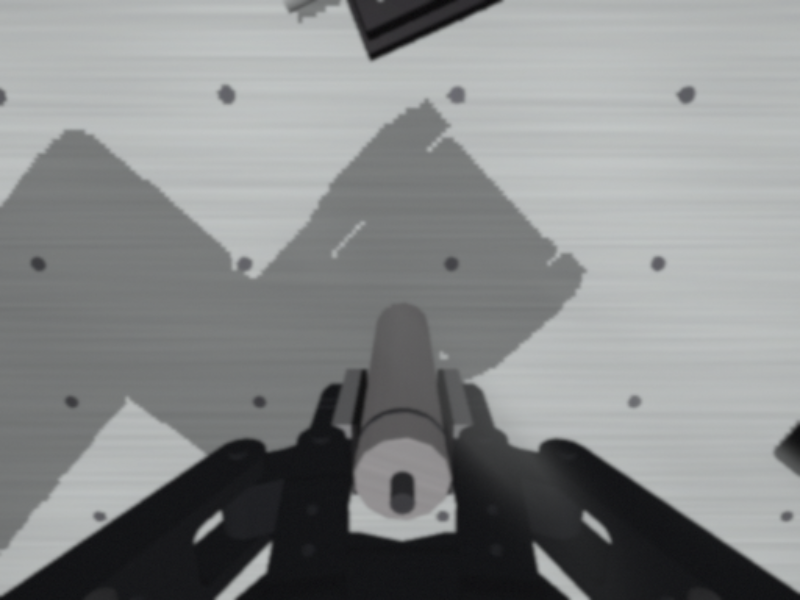

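Gripped: opening matches 25 mm, weight shows about 3 N, post centred between the pads with top at (402,480). Next: carry high to a view of the holder.

Run:
```python
from rig import r
from h import *
import pickle,cv2
np.set_printoptions(precision=4,suppress=True)
r.servo_line([.4466,-.2764,.2],feed=.12)
r.movep([.40,.266,.2],down(0)); r.pause(.2)
s=r.sense();c=r.calibration("wrist");im=r.grab_frame("wrist")
print(s["opening"],s["ft_force"],s["time"],s["ee_pos"],s["joint_pos"])
M=R.from_quat(c["attitude"][[1,2,3,0]]).as_matrix()
def pr(p):
    v=M.T@(np.array(p)-c["position"]);return (v[:2]/v[2]*c["fx"]+[c["cx"],c["cy"]])/.64
print("rim",pr([.471,.266,.04]),"posttop",pr(s["ee_pos"]+[0,0,.046]),"foot",pr(s["ee_pos"]+[0,0,-.066]))
pickle.dump(c,open("w3.pkl","wb"));cv2.imwrite("pics/w3.png",cv2.resize(im[:,:,::-1],(800,600)))
```

```text
0.2760886920649599 [ 0.5862  0.2273 -2.6946] 7.7917 [0.4005 0.2654 0.2   ] [ 0.3522  0.3811  1.8212 -0.0001  0.9393  1.9244]
rim [401.6008 168.6939] posttop [404.5629 483.8221] foot [403.0725 326.2865]
```

View pics/w3.png

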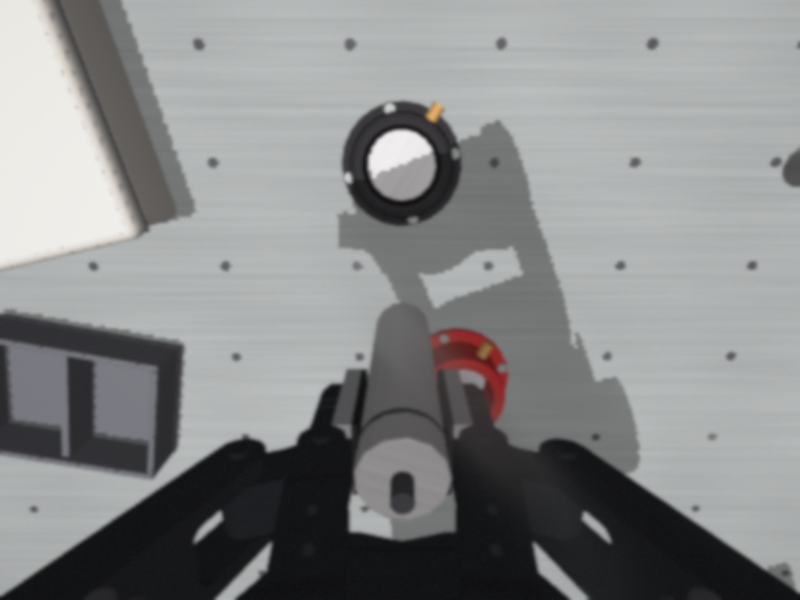

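Holder bore is seen at (402,164), flange the same; expected (402,169): 3–4 mm towards +x. Post still square in the grip (top 402,480, foot end ~402,318, near predicted).

Run:
```python
from rig import r
from h import *
import pickle,cv2
np.set_printoptions(precision=4,suppress=True)
c=pickle.load(open("w3.pkl","rb"))
im=cv2.imread("pics/w3.png");g=cv2.cvtColor(im,cv2.COLOR_BGR2GRAY)[90:240,320:480]
b=cv2.morphologyEx((g<75).astype(np.uint8),cv2.MORPH_OPEN,np.ones((5,5)))
cs,h=cv2.findContours(b,cv2.RETR_CCOMP,cv2.CHAIN_APPROX_NONE)
for k,hh in zip(cs,h[0]):
    if len(k)>100:
        e=cv2.fitEllipse(k);u=np.array(e[0])+[320,90];print(hh[3]>=0,u,e[1],[plane(c,u*.64,z)[:2] for z in(0,.006,.04)])
```

```text
False [401.4456 164.6084] (113.0098876953125, 118.02838134765625) [array([0.4729, 0.2661]), array([0.473 , 0.2661]), array([0.4735, 0.2661])]
True [401.1966 164.    ] (70.70020294189453, 74.02188873291016) [array([0.4733, 0.2663]), array([0.4734, 0.2663]), array([0.4738, 0.2662])]
```

Holder at (0.473, 0.266). Moving over it and lowering with force monitoring.

Run:
```python
from rig import r
from h import *
import cv2
np.set_printoptions(precision=4,suppress=True)
x,y=.4732,.2662
r.servo_line([x,y,.2],feed=.15);r.servo_line([x,y,.12],feed=.1);r.pause(.2)
f0=r.sense()["ft_force"];print(f0)
r.servo_line([x,y,.078],feed=.06)
for z in np.arange(.077,.0675,-.001):
    r.servo_line([x,y,z],feed=.02);s=r.sense();d=s["ft_force"]-f0;print(round(z,4),s["ee_pos"],d)
    if d[2]>4 or abs(d[:2]).max()>6: break
print(s["time"],s["opening"])
for n in("scene","side"): cv2.imwrite(f"pics/{n}4.png",r.grab_frame(n)[:,:,::-1])
a=cv2.imread("pics/scene4.png")[190:330,220:380];b=cv2.imread("pics/side4.png")[230:350,130:290]
cv2.imwrite("pics/c4.png",np.hstack([cv2.resize(a,(400,350)),cv2.resize(b,(400,350))]))
```

```text
[-0.0671 -0.2187 -2.8857]
0.077 [0.4734 0.2663 0.0773] [-0.4465  0.5321  0.1555]
0.076 [0.4732 0.2662 0.076 ] [-0.5172  0.7311 -0.2462]
0.075 [0.4731 0.2662 0.0749] [-0.1458  0.1937  0.8579]
0.074 [0.4731 0.2662 0.0739] [0.1681 0.1673 0.153 ]
0.073 [0.4731 0.2662 0.0729] [-0.1217 -0.3286 -0.6002]
0.072 [0.4734 0.2663 0.0722] [0.1556 0.2988 2.082 ]
0.071 [0.4735 0.2663 0.0722] [-0.8313  0.1037  9.743 ]
12.2333 0.27833598246699753
```

View pics/c4.png

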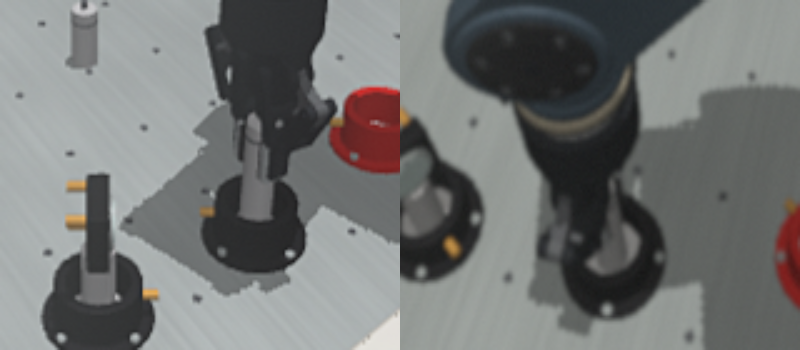

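Contact came at TCP z = 0.072, exactly the floor height; the crop shows the post upright in the bore. Releasing and backing straight up.

Run:
```python
from rig import r
from h import *
import cv2
np.set_printoptions(precision=4,suppress=True)
x,y=.4732,.2662
r.servo_line([x,y,.072],feed=.02)
r.set_gripper(.4,strength=20);r.set_gripper(1.0);r.pause(.2)
r.servo_line([x,y,.24],feed=.1);r.movep([.40,.266,.26],down(0));r.pause(.3)
s=r.sense();c=r.calibration("wrist");w=r.grab_frame("wrist")[:,:,::-1];a=r.grab_frame("scene")[:,:,::-1]
print(s["time"],s["ft_force"],s["opening"])
M=R.from_quat(c["attitude"][[1,2,3,0]]).as_matrix()
for p in([.4733,.2662,.118],[.4733,.2662,.04]):
    v=M.T@(np.array(p)-c["position"]);print((v[:2]/v[2]*c["fx"]+[c["cx"],c["cy"]])/1.28)
cv2.imwrite("pics/f.png",np.hstack([cv2.resize(w,(400,300)),cv2.resize(a[150:330,180:420],(400,300))]))
```

```text
16.1417 [ 0.8318 -0.5651  0.1076] 0.9938082034437435
[201.1259  82.9355]
[201.0394  82.0535]
```

View pics/f.png

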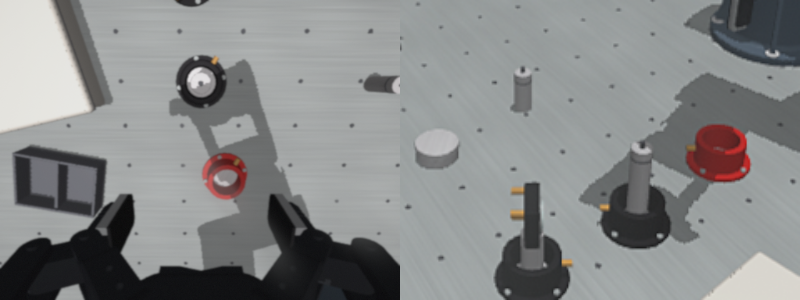

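The post stands upright at (201,83) in the wrist view, centred in the holder as predicted. The short post is standing in place, and the robot is clear of everything.

```bash
python3 -c "
from rig import r
r.finish_job();print(r.sense()['time'])"
```

```text
the job is handed in; nothing more can be done
the job is handed in; nothing more can be done
```

The tall post is standing upright in the empty black holder, released, and the job is handed in. I gripped the post, carried it over and lowered it slowly until it touched the holder's floor. It touched at tool height 0.072 m, the height expected for the floor, with the force peaking at about 10 N. I then opened the fingers and backed straight up.

- **Tall post:** in the last pictures it stands upright, with its top within about 1–2 mm of where a centred post should appear.
- **Short post:** it is still standing where it was, judged by eye in the last picture; I did not re-measure it.
- **Robot:** it was clear of everything, with about 0 N on the wrist at 16.1 s, shortly before hand-in.
- **Measurements:** the fixed cameras and the wrist camera disagreed by about 4 mm on the tall post and 3 mm on the holder. I used the wrist values. No check failed.

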